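# Empty the finished polishing tumbler

### The arm

A 6-joint arm with a two-finger parallel gripper is mounted at the origin on the work surface. World frame = base frame: x ahead of the robot, y to its left, z up, the work surface at z = 0. Lengths are in m, angles in rad, forces in N, time in s.
With the tool pointing down it reaches from about 0.25 to 0.775 m from the base axis. Payload 4 kg.
Tool frame: the origin (TCP) lies midway between the tips of the shut fingers; the grasp point (between the pads) lies 19 mm behind it; z points along the fingers, y is the direction in which the jaws open and shut (so a half turn about z gives the same grasp; the last joint's range is limited). The gripper opens to 94 mm and grips with 3 to 60 N. Pads are 16 mm wide; open, the fingers measure 119 mm over their backs; the gripper's body (75 mm by 177 mm) begins 78 mm behind the grasp point.
Start: joints at [-1.266, 0.087, 1.371, -0, 1.684, -0.103], TCP at [0.218, -0.505, 0.206] pointing down, gripper open.
Joint ranges: [-3.1, 3.1], [-0.76, 2.03], [0.27, 2.55], [-1.08, 4.22], [0.17, 2.65], [-2.57, 2.57]. Speed limits (rad/s): [2.79, 2.79, 3.14, 3.14, 3.14, 3.14].

### API

Orientations are given as [roll, pitch, yaw] about the fixed x, y, z axes, in that order (R = Rz(yaw) Ry(pitch) Rx(roll)).
In Python, from bench import robot, cams gives the robot as it stands.
- The arm moves only by the tool step_arm, never from a script. Its argument "plan" is a list that holds one entry, the list of rows, each a list of 5 numbers: the shift along the world's x, y, z in mm, then the turn about the world's z in rad, then the opening in per cent of the stroke, from 0 (shut) to 100 (fully open). In form: [[[tx, ty, tz, turn, fingers], ...]]. A call has 1 to 8 rows; each row is the pose to reach, as a shift and turn from the pose commanded when the call began; what a row does not reach only later rows make up. A row lasts 1/12 s, in which the tool goes at most 41.7 mm and 7.16 degrees, less where a joint would pass 70% of its speed; a pose out of reach is approached as far as the arm can. A call with a gripper value outside its range is refused whole. The fingers move at their own pace and stop on an object; the grip force is fixed at half the most. Time passes only in rows, so rows that repeat a pose let the fingers close. It gives the time, the measured TCP pose, the force and the opening at its end, in the units of the state.
- robot.get_obs(): the state, without advancing time (a new reading comes with each control period).
- cams.snapshot(name): name is "side" or "top"; returns a dict with "frame" (480x640x3 uint8, red, green, blue), "camera_matrix" (3x3 intrinsics, pixels), "k1" (the pictures are not rectified: a ray, as slopes to the right and down, at radius r is drawn at 1 + k1 r^2 times it, then the intrinsics apply), "origin" and "attitude" of the camera in the world. Camera axes: x right, y down, z forward; pixel columns grow to the right and rows downward; lengths in m; the calibration is good to about 2 mm. A picture is of the moment at which its call begins. There is no depth.
- robot.close_job(): hands the job in, once; it reports no verdict.
The state is a dict: "time": time; "joint_positions": joint angles; "qvel": joint speeds; "joint_torque": joint torques, N m; "tool_pos": TCP position; "ee_rot": TCP orientation; "wrist_force": force on the tool from outside, world axes, zero at the start; "wrist_torque": the same for the moment, N m; "width": finger opening in m.
Only numpy, scipy, OpenCV 4.12 (cv2) and the standard library are available. Lean on these libraries where they do the work, as an engineer would, in place of code of your own. Each camera call takes 0.05 s, during which the arm holds its last target. There are 200 camera calls.

### The job

The wooden balls in the orange tumbling drum are polished. Turn that drum, its crank going over the top towards the robot's side, until its open port faces straight down and both balls have dropped into the tray beneath, then let go of the crank. The blue drum still has to run: leave it as it is.

Things in the scene. Friction and masses are not known exactly. Their poses are not given: they have to be found in the camera images.
- orange_drum (a joint): turn (rad) of the orange-ended wooden drum, 140 mm diameter, 140 long, end discs 156. 0 = its side port (70 mm wide, full length, between two orange staves) straight up, pi = straight down; grows as the crank grip goes from the far side over the top to the robot's side. Starts at -0.3 to 0.5, stops at -0.6 and 3.7. Stiff (about 4 N at the grip), stays where left.
- orange_grip (a point): middle of the orange crank grip, a sleeve 24 mm thick, 84 long, parallel to the axle, spinning freely on its pin, so it can be held while the drum turns. 65 mm from the axle line; crank arm 45 mm away on the drum's side, other end free. Turns with the drum: y along the axle towards the drum, x outward from axle to grip. At joint 0 level with the axle on the far side, at pi on the robot's side.
- orange_axle (a point): middle of the orange drum on its axle, 190 mm above the bench, not turning. y = axle, away from the crank; z up; x level, away from the robot (yawed up to 9 degrees). The grip circles at 65 mm about the point 165 mm along -y. Fixed cradle 230 x 215 mm, uprights to 15 mm above the axle. Tray under the drum: inside 198 (x) by 153 (y) mm, rim 123 and floor 172 mm below the axle.
- orange_ball_a_center (a point): centre of a pale wooden ball, 38 mm diameter, at the start loose in the orange drum
- orange_ball_b_center (a point): centre of the second such ball in the orange drum
- blue_grip (a point): middle of the crank grip of the other tumbler: the same but with blue discs, grip and port edges, standing left or right of the orange one, with two balls of its own. To be left alone.
Things that resemble listed ones, but are neither listed nor needed, are in the scene too. Leave any red look-alike of the part that bears orange_ball_b_center alone.

How it is judged:
By the outcome, as a careful person would: the job done as asked, in the order asked, and still so for the second after the job is handed in, with the robot touching nothing.
It also fails if it takes over 42 s, if anything falls off the work surface, if the arm or the gripper's body presses on something with over 40 N, if the wrist force passes 120 N, or if a joint passes its speed limit or range.

## Working session

There is one attempt and no reset: what is moved stays moved. The work goes in short steps, Python scripts to look and compute and a tool call to move; the robot and the scene stay as the last step left them, time stands still between calls to the robot, and variables do not carry over. Pictures are saved under pics/ and viewed, about 8 in all and at most 12, crops included, and the job is handed in when it is done.

Besides the shell and the picture viewer there is one more tool, called after "Emit:" as name(argument=value, ...) on one line, values as JSON. step_arm: Moves the arm, as the interface text tells. Its arguments: {"type":"object","properties":{"plan":{"type":"array"}},"required":["plan"]}

```bash
mkdir -p pics; ls; python3 - <<'E'
from bench import robot,cams
import cv2
for n in("side","top"):
    s=cams.snapshot(n); cv2.imwrite(f"pics/{n}0.png",s["frame"][:,:,::-1])
    print(n,s["camera_matrix"],s["k1"],s["origin"],s["attitude"])
print(robot.get_obs())
E
```

```text
pics
side [[483.4598867    0.         321.15081247]
 [  0.         483.4598867  233.18271374]
 [  0.           0.           1.        ]] 0.046367284013244935 [0.37086491 0.87031793 0.76644108] [-2.21500506  0.00797733 -2.84442003]
top [[461.06897961   0.         313.26528241]
 [  0.         461.06897961 242.19344694]
 [  0.           0.           1.        ]] -0.001470313471424263 [0.57168524 0.09211566 0.98372277] [-3.12394027 -0.00838529 -1.5721089 ]
{'time': 0.1, 'joint_positions': array([-1.26610914e+00,  8.78972880e-02,  1.37207566e+00, -6.53324829e-06,
        1.68359143e+00, -1.03082760e-01]), 'qvel': array([-0.00083834, -0.00089056, -0.00417084,  0.00146988,  0.00068802,
        0.00072607]), 'joint_torque': array([ 1.94789536e-03, -3.41252232e+01, -3.03302336e+01,  7.19695073e-02,
        3.04291409e-02, -8.87752685e-05]), 'tool_pos': array([ 0.21796645, -0.50444001,  0.2044263 ]), 'ee_rot': array([-3.13963073e+00, -1.96432036e-04,  4.07769022e-01]), 'wrist_force': array([0.29094509, 0.57367849, 0.1333151 ]), 'wrist_torque': array([0.02625062, 0.03940767, 0.00676839]), 'width': 0.09391358908469992}
```

View pics/top0.png

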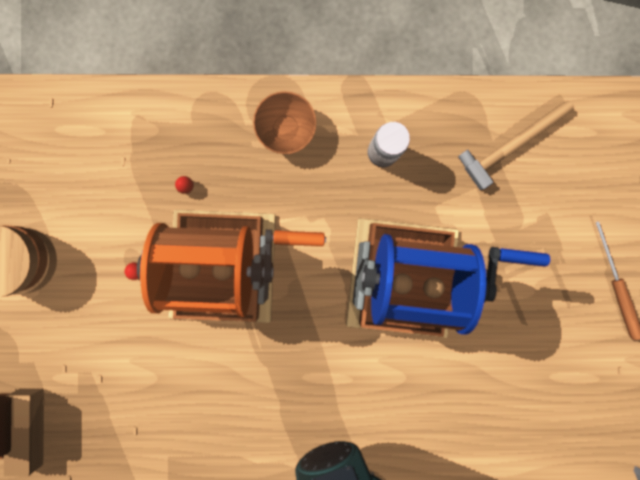

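View pics/side0.png

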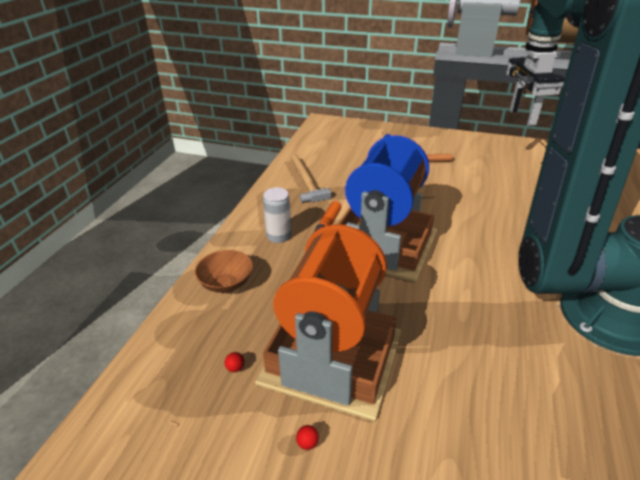

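The top view shows the orange drum centred near (200,270), with its crank grip on the right at cols 275-325, row 239. The grip is on the far side, and the port is roughly up. The blue tumbler is at (430,280), right of that grip. The side view shows the orange hub at (313,325) and the tip of the grip at (332,212).

```bash
cat > h.py <<'E'
import numpy as np,cv2
from scipy.spatial.transform import Rotation as R
def ray(s,uv):
    K=s["camera_matrix"];d=np.array([(uv[0]-K[0,2])/K[0,0],(uv[1]-K[1,2])/K[1,1]]);m=d.copy()
    for _ in range(10): m=d/(1+s["k1"]*(m@m))
    v=R.from_euler('xyz',s["attitude"]).as_matrix()@[m[0],m[1],1.]
    return np.array(s["origin"]),v
def onz(s,uv,z):
    o,v=ray(s,uv);return o+v*(z-o[2])/v[2]
def orange(s):
    h=cv2.cvtColor(s["frame"],cv2.COLOR_RGB2HSV)
    return cv2.inRange(h,(5,190,120),(14,255,255))
E
python3 - <<'E'
from bench import robot,cams
from h import *
t=cams.snapshot("top");m=orange(t)
for c in list(range(138,262,6))+list(range(268,330,4)):
    r=np.where(m[180:340,c])[0]+180
    print(c,r.min() if len(r) else None,r.max() if len(r) else None,len(r))
s=cams.snapshot("side");
print("hub z=.19",onz(s,(313,326),.19))
for uv in((150,270),(250,270)): print(onz(t,uv,.19))
ms=orange(s)
mm=np.hstack([cv2.cvtColor(m[180:340,120:340],cv2.COLOR_GRAY2BGR),t["frame"][180:340,120:340,::-1]])
a=cv2.resize(mm,None,fx=1.8,fy=1.8);b=s["frame"][180:420,240:420,::-1]
b=cv2.resize(b,None,fx=1.6,fy=1.6)[:300]
b2=cv2.resize(cv2.cvtColor(ms[180:420,240:420],cv2.COLOR_GRAY2BGR),None,fx=1.6,fy=1.6)[:300]
o=np.zeros((600,800,3),np.uint8);o[:a.shape[0],:a.shape[1]]=a;o[300:600,:288]=b;o[300:600,300:588]=b2
cv2.imwrite("pics/m1.png",o)
E
```

```text
138 None None 0
144 267 298 32
150 232 309 36
156 225 307 28
162 246 308 25
168 246 307 24
174 246 308 26
180 246 309 27
186 247 309 25
192 247 310 26
198 247 310 27
204 247 310 27
210 248 310 25
216 248 311 26
222 248 311 25
228 248 311 25
234 249 309 51
240 232 314 83
246 227 229 3
252 None None 0
258 None None 0
268 None None 0
272 None None 0
276 231 242 12
280 231 242 12
284 232 242 11
288 232 243 12
292 233 243 11
296 233 243 11
300 233 243 11
304 233 243 11
308 233 243 11
312 234 243 10
316 234 244 11
320 234 244 11
324 None None 0
328 None None 0
hub z=.19 [0.54086966 0.37485248 0.19      ]
[0.53831397 0.36554935 0.19      ]
[0.53803531 0.19420173 0.19      ]
```

View pics/m1.png

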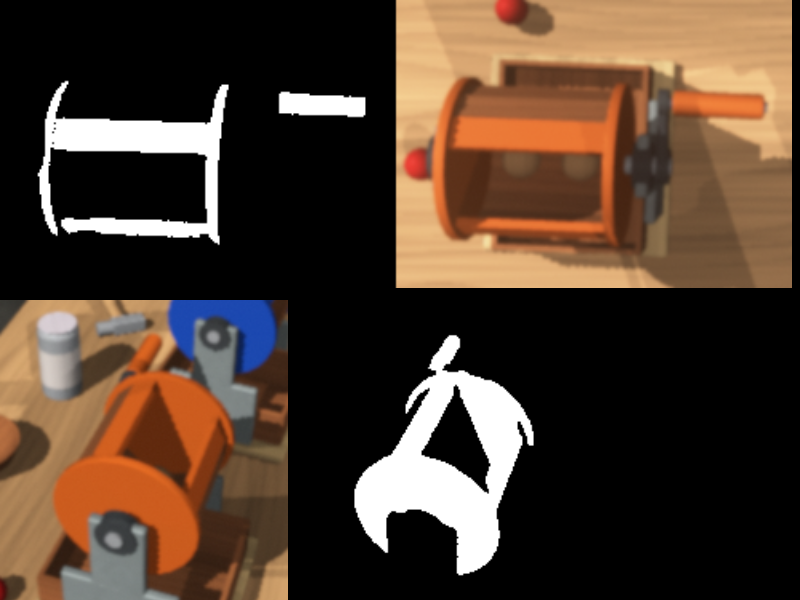

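```bash
python3 - <<'E'
from bench import robot,cams
from h import *
t=cams.snapshot("top");s=cams.snapshot("side");m=orange(t)
# grip axis in top view
g=np.array([(c,np.where(m[225:250,c])[0].mean()+225) for c in range(277,321)])
o,v1=ray(t,g[:4].mean(0));_,v2=ray(t,g[-4:].mean(0));n=np.cross(v1,v2)
ms=orange(s);ms[:201]=0;ms[222:]=0;ms[:,:320]=0;ms[:,345:]=0
ys,xs=np.where(ms);print(xs.min(),xs.max(),ys.min(),ys.max())
for uv in((xs.mean(),ys.mean()),(xs[ys<206].mean(),204)):
    os,vs=ray(s,uv);print("grip pt",os+vs*(n@(o-os))/(n@vs))
for z in(.2,.22):
    a,b=onz(t,(274,g[0,1]-.1),z),onz(t,(325,g[-1,1]+.2),z);print(z,a,b,"yaw",-np.arctan2(a[0]-b[0],a[1]-b[1]))
print("crank hub",onz(t,(260,270.6),.195))
print("far cradle edge",[onz(t,p,.01) for p in((175,213),(275,217))])
E
```

```text
321 339 202 221
grip pt [0.59180526 0.09640741 0.21502317]
grip pt [0.59020597 0.07339937 0.22026987]
0.2 [0.59543714 0.15223854 0.2       ] [0.59058154 0.06556125 0.2       ] yaw -0.05596082077906093
0.22 [0.59483101 0.15070425 0.22      ] [0.59009932 0.0662389  0.22      ] yaw -0.05596082077906232
crank hub [0.5371956  0.17650072 0.195     ]
far cradle edge [array([0.65080198, 0.3755455 , 0.01      ]), array([0.64219862, 0.16471092, 0.01      ])]
```

Emit:
step_arm(plan=[[[0, 0, 40, 0.12, 100], [10, 10, 80, 0.24, 100], [20, 30, 120, 0.36, 100], [35, 60, 150, 0.48, 100], [50, 90, 170, 0.6, 100], [70, 120, 180, 0.72, 100], [90, 150, 180, 0.84, 100], [110, 180, 180, 0.96, 100]]])

```text
time: 0.97
tool_pos: [0.3289, -0.3236, 0.3874]
ee_rot: [3.139, 0.002, 1.373]
wrist_force: [0.9, -0.5, -0.0]
width: 0.0939
```

Emit:
step_arm(plan=[[[20, 35, 0, 0.08, 100], [40, 70, 0, 0.148, 100], [60, 105, 0, 0.148, 100], [80, 140, 0, 0.148, 100], [100, 175, 0, 0.148, 100], [120, 210, 0, 0.148, 100], [140, 245, 0, 0.148, 100], [160, 280, 0, 0.148, 100]]])

```text
time: 1.63
tool_pos: [0.4886, -0.0429, 0.3858]
ee_rot: [3.141, 0.0, 1.516]
wrist_force: [0.4, -1.8, 0.2]
width: 0.094
```

Emit:
step_arm(plan=[[[25, 33, 0, 0, 100], [50, 66, 0, 0, 100], [75, 100, 0, 0, 100], [95, 130, 0, 0, 100], [104, 142, -10, 0, 100], [104, 142, -20, 0, 100], [104, 142, -27, 0, 100], [104, 142, -27, 0, 100]]])

```text
time: 2.3
tool_pos: [0.5915, 0.0967, 0.356]
ee_rot: [-3.137, 0.001, 1.515]
wrist_force: [0.9, 0.0, -0.3]
width: 0.094
```

```bash
python3 - <<'E'
from bench import robot,cams
from h import *
t=cams.snapshot("top");s=cams.snapshot("side")
cv2.imwrite("pics/c2.png",np.hstack([cv2.resize(t["frame"][160:340,120:420],(480,288)),cv2.resize(s["frame"][100:340,220:420],(300,360))[:288]])[:,:,::-1])
print(robot.get_obs()["tool_pos"],robot.get_obs()["ee_rot"])
E
```

```text
[0.59162191 0.09616173 0.35864098] [-3.14140579e+00  2.74656895e-04  1.51451197e+00]
```

View pics/c2.png

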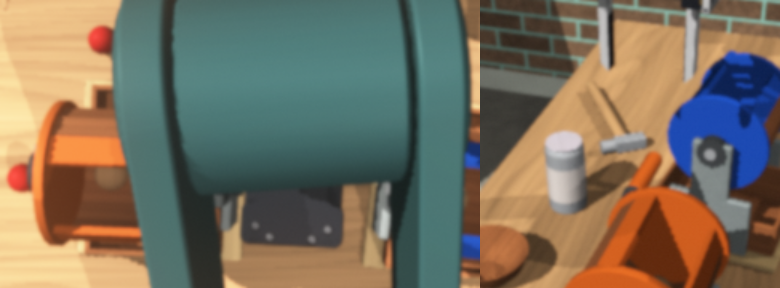

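The side view shows the open fingers straddling the grip in x, with tips at crop (606,65) and (690,75) and the grip at (645,170). The next move is straight down, then close.

Emit:
step_arm(plan=[[[1, 1, -30, 0, 100], [1, 1, -60, 0, 100], [1, 1, -90, 0, 100], [1, 1, -115, 0, 100], [1, 1, -135, 0, 100], [1, 1, -150, 0, 100], [1, 1, -160, 0, 100], [1, 1, -160, 0, 100]]])

```text
time: 3.07
tool_pos: [0.592, 0.0971, 0.1968]
ee_rot: [-3.139, 0.0, 1.515]
wrist_force: [-0.9, 0.1, -0.2]
width: 0.0942
```

Emit:
step_arm(plan=[[[0, 0, 0, 0, 10], [0, 0, 0, 0, 10], [0, 0, 0, 0, 10], [0, 0, 0, 0, 10], [0, 0, 0, 0, 10], [0, 0, 0, 0, 10], [0, 0, 0, 0, 10], [0, 0, 0, 0, 10]]])

```text
time: 3.73
tool_pos: [0.5932, 0.0981, 0.1986]
ee_rot: [3.141, -0.0, 1.516]
wrist_force: [0.6, -0.4, 0.4]
width: 0.0439
```

```bash
python3 - <<'E'
from bench import robot,cams
from h import *
s=cams.snapshot("side")
cv2.imwrite("pics/c3.png",cv2.resize(s["frame"][120:340,240:440],(600,600*220//200))[:600,:,::-1])
o=robot.get_obs();print(o["tool_pos"],o["ee_rot"],o["width"],o["wrist_force"])
E
```

```text
[0.59310619 0.09813484 0.1984676 ] [-3.14157422e+00  1.20612233e-05  1.51589197e+00] 0.04008291938755796 [-0.24720053 -0.03694823 -0.38760958]
```

View pics/c3.png

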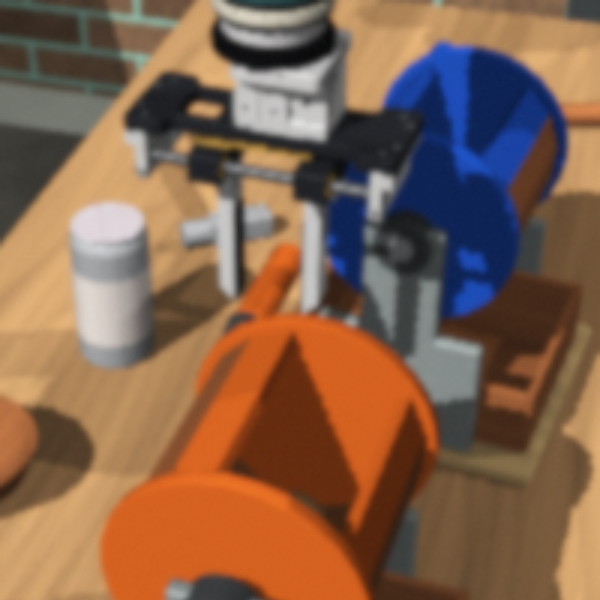

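The fingers are still closing around the grip, seen at crop (270,280). I'll finish the close.

Emit:
step_arm(plan=[[[0, 0, 0, 0, 10], [0, 0, 0, 0, 10], [0, 0, 0, 0, 10], [0, 0, 0, 0, 10], [0, 0, 0, 0, 10], [0, 0, 0, 0, 10]]])

```text
time: 4.28
tool_pos: [0.5908, 0.0982, 0.1977]
ee_rot: [-3.136, 0.0, 1.516]
wrist_force: [-5.4, -0.6, 0.9]
width: 0.0236
```

The grip is held, with a width of 23.6 mm. Now the arc, with centre (0.5325, 0.190) in x and z, radius 65 mm, starting at q≈0.40.

Emit:
step_arm(plan=[[[-2.8, 0.1, 5.9, 0, 10], [-6.2, 0.3, 11.4, 0, 10], [-10.1, 0.5, 16.6, 0, 10], [-14.6, 0.7, 21.3, 0, 10], [-19.4, 1.0, 25.6, 0, 10], [-24.8, 1.2, 29.4, 0, 10], [-30.4, 1.5, 32.6, 0, 10], [-36.3, 1.8, 35.3, 0, 10]]])

```text
time: 4.95
tool_pos: [0.5562, 0.0997, 0.2331]
ee_rot: [-3.141, 0.001, 1.516]
wrist_force: [0.0, 0.2, -13.6]
width: 0.0229
```

Emit:
step_arm(plan=[[[-6.2, 0.3, 1.1, 0, 10], [-12.5, 0.6, 2.2, 0, 10], [-18.9, 0.9, 3, 0, 10], [-25.4, 1.2, 3.2, 0, 10], [-31.9, 1.6, 2.7, 0, 10], [-38.3, 1.9, 1.5, 0, 10], [-44.5, 2.2, -0.3, 0, 10], [-50.6, 2.5, -2.7, 0, 10]]])

```text
time: 5.62
tool_pos: [0.5084, 0.1017, 0.2342]
ee_rot: [3.132, 0.0, 1.515]
wrist_force: [6.3, -3.0, -3.8]
width: 0.0229
```

Emit:
step_arm(plan=[[[-5.8, 0.3, -3, 0, 10], [-11.2, 0.6, -6.6, 0, 10], [-16.3, 0.8, -10.6, 0, 10], [-20.9, 1.0, -15.2, 0, 10], [-25, 1.2, -20.2, 0, 10], [-28.7, 1.4, -25.5, 0, 10], [-31.7, 1.6, -31.3, 0, 10], [-34.2, 1.7, -37.3, 0, 10]]])

```text
time: 6.28
tool_pos: [0.4709, 0.1033, 0.1981]
ee_rot: [3.139, 0.001, 1.515]
wrist_force: [-5.7, -4.0, 7.5]
width: 0.0232
```

Emit:
step_arm(plan=[[[-1.5, 0.1, -6, 0, 10], [-2.8, 0.2, -12, 0, 10], [-3.5, 0.2, -18, 0, 10], [-3.8, 0.2, -24, 0, 10], [-3.8, 0.2, -24, 0, 10], [-3.8, 0.2, -24, 0, 10], [-3.8, 0.2, -24, 0, 10], [-3.8, 0.2, -24, 0, 10]]])

```text
time: 6.95
tool_pos: [0.4657, 0.1035, 0.1708]
ee_rot: [-3.138, 0.002, 1.516]
wrist_force: [-5.1, -3.2, -1.0]
width: 0.0232
```

```bash
python3 - <<'E'
from bench import robot,cams
from h import *
t=cams.snapshot("top");s=cams.snapshot("side")
cv2.imwrite("pics/c5.png",np.hstack([cv2.resize(t["frame"][180:340,120:340],(400,291)),cv2.resize(s["frame"][180:420,220:440],(400,436))[:291+145][145:]])[:,:,::-1])
cv2.imwrite("pics/c4.png",np.vstack([cv2.resize(t["frame"][180:340,120:340],(412,300)),cv2.resize(s["frame"][190:400,230:440],(412,300))])[:,:,::-1])
o=robot.get_obs();print(o["tool_pos"],o["width"],o["wrist_force"])
E
```

```text
[0.46574351 0.10345665 0.17078916] 0.02321120458302617 [-5.43581458 -3.97181025 -1.08139132]
```

View pics/c4.png

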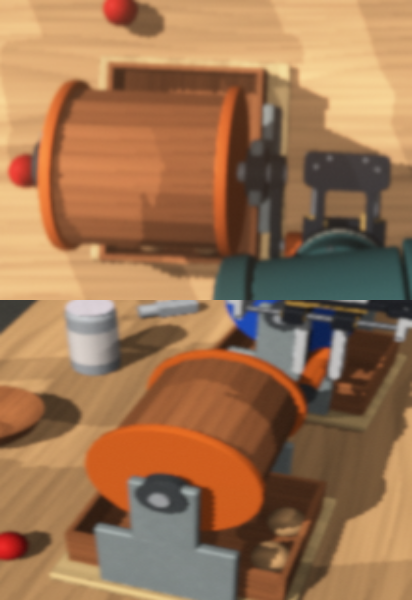

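Both pale balls now lie in the tray, at side crop (290,520) and (265,555). The drum shows its closed back upward, with the grip on the robot's side. I'll release and retreat upward.

Emit:
step_arm(plan=[[[0, 0, 0, 0, 60], [0, 0, 0, 0, 60], [0, 0, 0, 0, 60], [0, 0, 0, 0, 60], [0, 0, 0, 0, 60], [0, 0, 0, 0, 60], [0, 0, 0, 0, 60], [0, 0, 0, 0, 60]]])

```text
time: 7.72
tool_pos: [0.4682, 0.1044, 0.1698]
ee_rot: [3.142, -0.0, 1.516]
wrist_force: [0.4, 1.1, -0.1]
width: 0.0562
```

Emit:
step_arm(plan=[[[0, 0, 10, 0, 60], [0, 0, 30, 0, 60], [0, 0, 60, 0, 60], [0, 0, 95, 0, 60], [0, 0, 130, 0, 60], [-20, 0, 160, 0, 60], [-55, -10, 165, 0, 60], [-90, -20, 165, 0, 60]]])

```text
time: 8.38
tool_pos: [0.3785, 0.0843, 0.3384]
ee_rot: [3.136, -0.001, 1.517]
wrist_force: [0.2, -0.3, 0.1]
width: 0.0564
```

Emit:
step_arm(plan=[[[-20, -35, 0, 0, 60], [-40, -70, 0, 0, 60], [-60, -105, 0, 0, 60], [-70, -140, 0, 0, 60], [-80, -175, 0, 0, 60], [-90, -210, 0, 0, 60], [-90, -245, 0, 0, 60], [-90, -245, 0, 0, 60]]])

```text
time: 9.05
tool_pos: [0.2871, -0.1653, 0.3346]
ee_rot: [-3.141, 0.002, 1.506]
wrist_force: [-0.0, -0.8, -0.4]
width: 0.0568
```

```bash
python3 - <<'E'
from bench import robot,cams
from h import *
t=cams.snapshot("top");s=cams.snapshot("side")
m=orange(t);k=m.copy();k[:,:262]=0;k[:,335:]=0;k[:250]=0;k[340:]=0
ys,xs=np.where(k);print("grip px",xs.min(),xs.max(),ys.min(),ys.max())
c0,c1=xs.min()+4,xs.max()-4
pa,pb=[(c,ys[xs==c].mean()) for c in(c0,c1)]
for z in (.18,.19,.2): print(z,onz(t,pa,z),onz(t,pb,z))
o,v1=ray(t,pa);_,v2=ray(t,pb);n=np.cross(v1,v2)
ms=orange(s);nl,lab,st,ce=cv2.connectedComponentsWithStats(ms)
for i in range(1,nl):
    if st[i,4]>40:
        q,v=ray(s,ce[i]);print(st[i],ce[i],q+v*(n@(o-q))/(n@v))
cv2.imwrite("pics/c6.png",np.vstack([cv2.resize(t["frame"][170:350,120:570],(750,300)),np.hstack([cv2.resize(s["frame"][190:400,230:440],(300,300)),cv2.resize(s["frame"][100:310,300:510],(300,300)),np.zeros((300,150,3),np.uint8)])])[:,:,::-1])
r=robot.get_obs();print(r["time"],r["tool_pos"],r["wrist_force"])
E
```

```text
grip px 274 319 305 317
0.18 [0.46547418 0.14680349 0.18      ] [0.46531946 0.08249888 0.18      ]
0.19 [0.46679567 0.14612306 0.19      ] [0.46664288 0.08261853 0.19      ]
0.2 [0.46811716 0.14544263 0.2       ] [0.46796629 0.08273818 0.2       ]
[306 224  80  48 583] [349.26243568 238.69125214] [0.49034742 0.3601898  0.36410811]
[384 225  17  23 218] [391.95412844 234.63761468] [0.46577436 0.09391723 0.1832304 ]
[ 274  277   91   75 3715] [320.42314939 307.26864065] [0.49047866 0.49359896 0.36267403]
9.15 [ 0.28780435 -0.16149575  0.33516057] [ 0.14819777  0.3828998  -0.24962012]
```

View pics/c6.png

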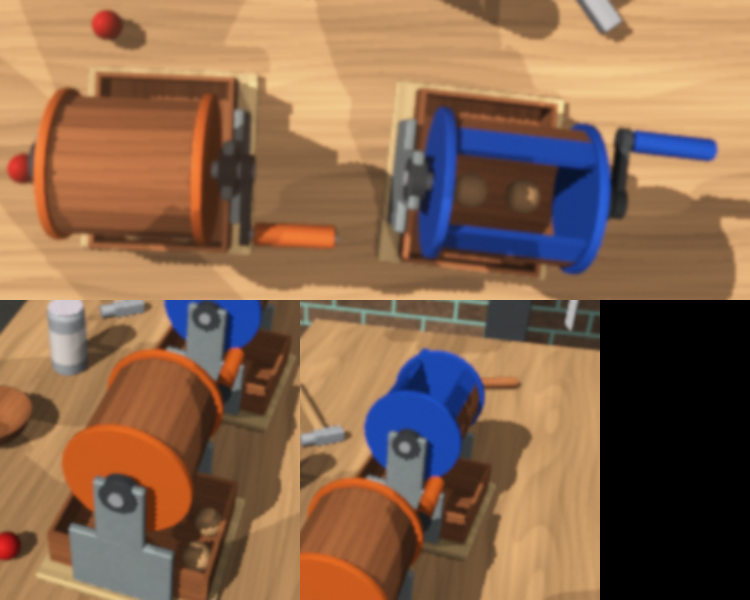

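Fitting a circle to the held TCP readings puts the final angle about 0.04 rad past π. Camera triangulation puts it about 0.07-0.1 rad past. Both balls are in the tray, at side crop (207,522) and (197,553). The blue drum is unchanged and the arm is clear, so I'm handing in.

```bash
python3 -c "
from bench import robot
print(robot.close_job())"
```

```text
the job is handed in; nothing more can be done
None
```

The orange drum is turned with its port facing down, and both balls are in its tray. I held the crank grip, took it over the top to the robot's side, let go, moved the arm clear, and handed in at about 9.2 s.

- **Port angle:** the two estimates disagree slightly. The path of the gripper while holding the crank puts the drum about 0.04 rad past straight down. The cameras put it about 0.07–0.1 rad past, which is close to their calibration error. I did not correct it further, and the port cannot be seen directly because it faces down.
- **Balls:** in the last pictures both balls lie in the orange tray.
- **Blue drum and red balls:** these look unchanged in the last pictures.
- **Forces:** the wrist force reported at the end of each move never exceeded about 14 N, and it was near zero after release.

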